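Index a board carriage and lock it with a ball-lock pin

TASK

Squeeze the two side buttons of the ball-lock pin to free it from its black parking block, put it into the hole of the carriage's lug, and use it to slide the carriage along until the pin finds, by feel, the hole in the fixed bar underneath. Push it gently fully home, never forcing it with more than about 50 N, then let go so that the buttons spring out and the balls lock it there; leave the tray, jar and screwdriver where they are.

Things in the scene. Friction and masses are not known exactly. Their poses are not given: they have to be found in the camera images.
- pin: The ball-lock pin, upright in the parking block, 120 g: round steel shank 14 mm in diameter, over it a round collar (26 mm across, 6 mm thick) and a dark head (24 mm along x, 26 mm along y, top 42 mm above the origin). Origin on the axis at the collar's underside, z up along the pin. The shank reaches 36 mm below, its last 5 mm tapering to a flat tip 7 mm across.
- pin_buttons (a point): Midpoint between the pin's two aluminium side buttons, 26 mm above the collar's underside. Flat faces on the head's +y and -y sides, 16 mm wide, 24 mm high; 44 mm over both when out, 36 mm when squeezed fully in. Squeezed between the fingers they also carry the pin.
- pin_balls (a point): Point on the axis between the two locking balls, 26.5 mm below the collar's underside. The balls (8 mm) stand out 3 mm from the shank on its +x and -x sides, 20 mm across; they sink into the shank as the buttons go in and spring out with them. With balls out the pin cannot pass a hole either way.
- tab (a joint): How far the pin's buttons are squeezed in: 0 fully out (balls out), 0.004 m fully in (balls sunk). The two buttons move together, against springs: 3 N per side to start, 7 N fully in; grip with 15 N or more, 30 N holds well.
- park: The black parking block, fixed to the bench, 64 x 64 mm, top 60 mm above the bench, its top plate 20 mm thick and open underneath; origin under its centre on the bench. The pin stands in its central 15.5 mm hole with the collar on the top face and the balls locked below.
- fixture: The indexing fixture, fixed to the bench: aluminium base plate 180 mm (x) by 300 mm (y), 12 mm thick, origin under its centre on the bench. A rail along its y carries the sliding carriage; a fixed steel bar along y passes under the carriage's lug. Nothing on it stands higher than the lug's top, 66 mm above the bench.
- bar_top (a point): Middle of the zone of the steel bar's top in which its one hole may lie. Bar 50 mm wide, 10 mm thick, top 55 mm above the bench, open below. Through hole 15.5 mm, on the line of the lug hole's travel. The bar is clamped in slots, its setting differs: the hole lies up to 12 mm either way along y from this point (48 to 72 mm of carriage travel); find by feel.
- carriage (a joint): How far the carriage (grey block with nine small round boards, 110 x 110 mm, top 45 mm above the bench) has slid along the fixture's +y: 0 to 0.090 m. It stays where it is left; about 2 N of friction holds it.
- lug_hole (a point): Centre of the hole's mouth on top of the carriage's lug, a raised aluminium plate (68 x 70 mm, 10 mm thick) on the carriage's -x side, top 66 mm above the bench; 1 mm of air between lug and bar. Through hole 15.5 mm. Moves with the carriage; z up, y the slide's direction. The pin is fully home when its collar lies on this face.
- tray: White tray with a heap of small round boards, 120 x 90 mm, 16 mm high, origin under its centre; a bystander.
- jar: White plastic jar with black cap, 52 mm in diameter, 75 mm high, origin under its centre; a bystander.
- driver: Screwdriver, 170 mm long, lying on the bench along its own x; a bystander.
Not all that is in view belongs to the job. Of the things that look like the pin, the smaller one is meant. Leave any pink look-alike of the park alone.

How it is judged:
By the outcome, as a careful person would: the job done as asked, in the order asked, and still so for the second after the job is handed in, with the robot touching nothing.
It also fails if it takes over 51 s, if anything falls off the work surface, if the arm or the gripper's body presses on something with over 40 N, if the wrist force passes 120 N, or if a joint passes its speed limit or range.

ROBOT

A 6-joint arm with a two-finger parallel gripper is mounted at the origin on the work surface. World frame = base frame: x ahead of the robot, y to its left, z up, the work surface at z = 0. Lengths are in m, angles in rad, forces in N, time in s.
With the tool pointing down it reaches from about 0.35 to 0.875 m from the base axis. Payload 4.2 kg.
Tool frame: the origin (TCP) lies at the very end of the fingers, on their centre line; the grasp point (between the pads) lies 19 mm behind it; z points along the fingers, y is the line along which they close (so a half turn about z gives the same grasp; the last joint's range is limited). The gripper opens to 87 mm and grips with 3 to 60 N. Pads are 19 mm wide; open, the fingers measure 117 mm over their backs; the gripper's body (75 mm by 190 mm) begins 51 mm behind the grasp point.
Start: joints at [1.385, 0.385, 0.008, 0, -1.194, -0.259], TCP at [0.269, 0.564, 0.223] pointing down, gripper open.
Joint ranges: [-3.14, 3.14], [-1.21, 2.06], [-1.07, 1.41], [-3.16, 2.05], [-2.99, -0.16], [-3.1, 3.1]. Speed limits (rad/s): [2.79, 2.79, 3.14, 3.14, 3.14, 3.14].

INTERFACE

Orientations are given as a 3x3 rotation matrix whose columns are the frame's x, y, z axes.
In Python, from rig import * gives the robot as it stands.
- The arm moves only by the shell command python3 -m jog 'ROWS' [FORCE]. ROWS is JSON, a list of rows, each an object with "rotation": the turn, a rotation vector about the world's x, y, z in degrees, a list of three; "travel": the shift along the world's x, y, z in units of 40 mm (1.0 is 40 mm), a list of three; "jaw": the closure, from 0 (fully open) to 1 (shut). A call has 1 to 8 rows; each row shifts and turns the commanded pose from where the row before left it; what a row does not reach is not made up. A row lasts 1/10 s, in which the tool goes at most 50 mm and 8.59 degrees, less where a joint would pass 70% of its speed; a pose out of reach is approached as far as the arm can. A call is refused whole if a number of a shift passes 1 or a number of a turn 8.59, either way. A call with a gripper value outside its range is refused whole. The fingers move at their own pace and stop on an object; FORCE is the grip in N (left out, the last holds). Time passes only in rows, so rows that do not move let the fingers close. It gives the time, the measured TCP pose, the force, the opening and the grip force at its end, in the units of the state.
- sense(): the state, without advancing time (a new reading comes with each control period).
- get_image(name): name is "scene" or "side" or "wrist"; returns (picture, depth): 480x640x3 uint8, red, green, blue; 480x640 float32, m along the optical axis (not along the pixel's ray), 0 where there is no reading.
- camera_params(name): a dict with "camera_matrix" (3x3 intrinsics, pixels), "dist" ([k1, k2, p1, p2, k3] as OpenCV has them; the pictures are not rectified), "pose" (4x4, takes a point from camera to world coordinates); the wrist camera has in their place "mount" (4x4, takes a point from camera to tool coordinates, whose origin is the TCP and whose axes are the flange's). Camera axes: x right, y up, looking along -z (the intrinsics and any distortion apply to the point x, -y, -z); pixel columns grow to the right and rows downward; lengths in m; the calibration is good to about 2 mm. A picture is of the moment at which its call begins: read the wrist's pose just before it. camera_params takes no time and is no camera call.
- hand_in(): hands the job in; it is judged then, once.
The state is a dict: "clock": time; "joint_positions": joint angles; "qvel": joint speeds; "effort": joint torques, N m; "tcp_pos": TCP position; "orientation": TCP orientation; "force": force on the tool from outside, world axes, zero at the start; "torque": the same for the moment, N m; "grip_width": opening from 0.0 (shut) to 1.0 (fully open); "grip_force": force on a finger pad.
Only numpy, scipy, OpenCV 4.12 (cv2) and the standard library are available. Lean on these libraries where they do the work, as an engineer would, in place of code of your own. Each camera call takes 0.05 s, during which the arm holds its last target. There are 200 camera calls.

## Working session

There is one attempt and no reset: what is moved stays moved. The work goes in short steps, Python scripts to look and compute and a shell command to move; the robot and the scene stay as the last step left them, time stands still between calls to the robot, and variables do not carry over. Pictures are saved under pics/ and viewed, at most 10 in all, crops included, and the job is handed in when it is done.

```bash
ls; mkdir -p pics; cat > h.py <<'E'
from rig import *
import numpy as np, cv2
def grab(n,f=None):
    s=sense(); im,d=get_image(n); p=camera_params(n)
    if 'pose' in p: T=np.array(p['pose'])
    else:
        W=np.eye(4); W[:3,:3]=np.array(s['orientation']); W[:3,3]=s['tcp_pos']; T=W@np.array(p['mount'])
    if f: cv2.imwrite(f,im[:,:,::-1])
    return im,d,T,np.array(p['camera_matrix']),np.array(p['dist'])
def ray(T,K,D,uv):
    q=cv2.undistortPoints(np.array([[uv]],float),K,D)[0,0]
    v=T[:3,:3]@np.array([q[0],-q[1],-1.]); return T[:3,3],v
def onplane(T,K,D,uv,z):
    o,v=ray(T,K,D,uv); return o+v*(z-o[2])/v[2]
def depthpt(T,K,D,uv,d):
    o,v=ray(T,K,D,uv); return o+v*d[int(uv[1]),int(uv[0])]
def px(T,K,D,P):
    c=np.linalg.inv(T)@np.append(P,1); c=c[:3]*[1,-1,-1]
    return cv2.projectPoints(c.reshape(1,1,3),np.zeros(3),np.zeros(3),K,D)[0].ravel()
E
python3 - <<'E'
from h import *
for n in ('scene','wrist'):
    r=grab(n,f'pics/{n}0.png'); print(n,r[2].round(3).tolist(),r[3].round(1).tolist(),r[4]); np.save(f'pics/{n}0.npy',r[1])
s=sense();print(np.array(s['orientation']).round(3),s['force'],s['grip_width'],s['clock'])
E
```

```text
pics
scene [[0.154, -0.701, 0.696, 1.265], [0.988, 0.099, -0.119, -0.193], [0.014, 0.706, 0.708, 0.864], [0.0, 0.0, 0.0, 1.0]] [[513.5, 0.0, 312.6], [0.0, 513.5, 239.1], [0.0, 0.0, 1.0]] [-0.12549902  0.          0.          0.          0.        ]
wrist [[-0.431, 0.869, 0.243, 0.336], [-0.903, -0.416, -0.113, 0.532], [0.003, -0.268, 0.963, 0.383], [0.0, 0.0, 0.0, 1.0]] [[372.4, 0.0, 317.2], [0.0, 372.4, 242.9], [0.0, 0.0, 1.0]] [-0.02561149  0.          0.          0.          0.        ]
[[ 0.903 -0.43  -0.001]
 [-0.43  -0.903 -0.002]
 [ 0.     0.002 -1.   ]] [0.61639021 0.32598094 0.4254217 ] 1.000333273640856 0.1
```

View pics/scene0.png

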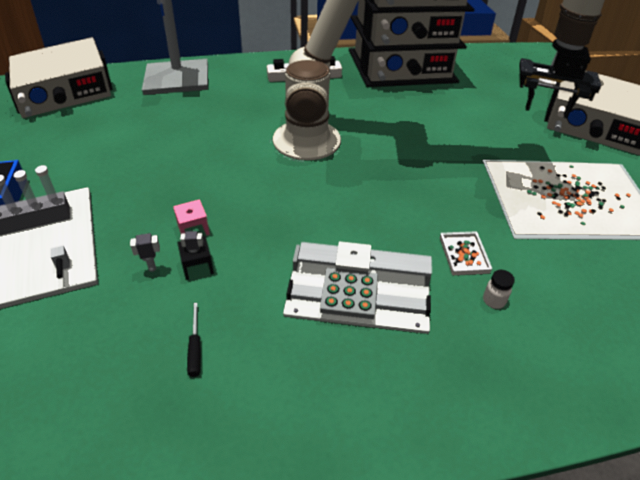

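View pics/wrist0.png

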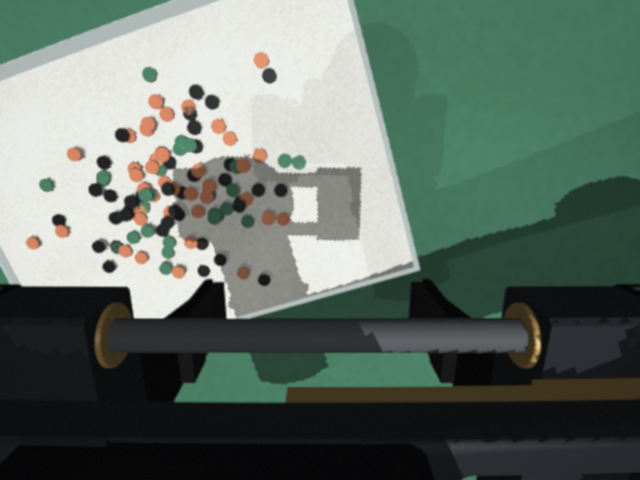

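The scene shows the carriage's lug at about (353,254). Pin look-alikes are a T-shaped thing in the black block at (192,240), a standing one at (146,248), and a dark one on the white board at (58,260). The pink block at (190,213) is to be left alone. Next I'll enlarge a crop and measure.

```bash
python3 - <<'E'
from h import *
im,d,T,K,D=grab('scene')
a=cv2.resize(im[190:290,20:230],None,fx=3.6,fy=3.6,interpolation=cv2.INTER_CUBIC)
b=cv2.resize(im[230:340,270:450],None,fx=3.6,fy=3.6,interpolation=cv2.INTER_CUBIC)
cv2.imwrite('pics/cropA.png',a[:,:,::-1])
for n,uv in dict(park_pin=(192,239),park_top=(193,258),other=(146,242),board=(58,252),lug=(353,250),lughole=(353,255),barl=(315,255),barr=(415,262),plate=(300,310),plateR=(425,322),pink=(190,208)).items(): print(n,depthpt(T,K,D,uv,d).round(4))
r=grab('side','pics/side0.png');print(r[2].round(3).tolist(),r[3].tolist(),r[4])
E
```

```text
park_pin [ 0.4777 -0.316   0.1006]
park_top [ 0.4941 -0.3199  0.06  ]
other [ 0.4727 -0.413   0.1003]
board [ 0.4378 -0.6189  0.0631]
lug [0.5251 0.0222 0.0667]
lughole [0.5296 0.022  0.0557]
barl [ 0.5146 -0.0588  0.0521]
barr [0.568  0.1505 0.0548]
plate [ 0.6284 -0.1075  0.014 ]
plateR [0.6939 0.1415 0.0105]
pink [ 0.3308 -0.3285  0.0603]
[[0.982, 0.126, -0.142, 0.376], [-0.189, 0.583, -0.79, -0.833], [-0.017, 0.802, 0.597, 0.664], [0.0, 0.0, 0.0, 1.0]] [[545.5009510110033, 0.0, 317.05393698025244], [0.0, 545.5009510110033, 233.62037498688775], [0.0, 0.0, 1.0]] [-0.14969422  0.          0.          0.          0.        ]
```

View pics/cropA.png

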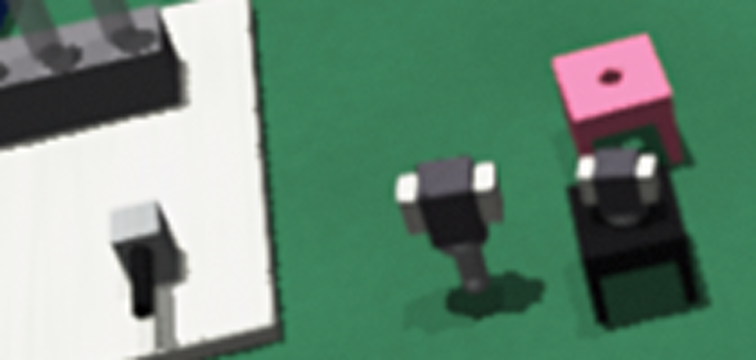

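View pics/side0.png

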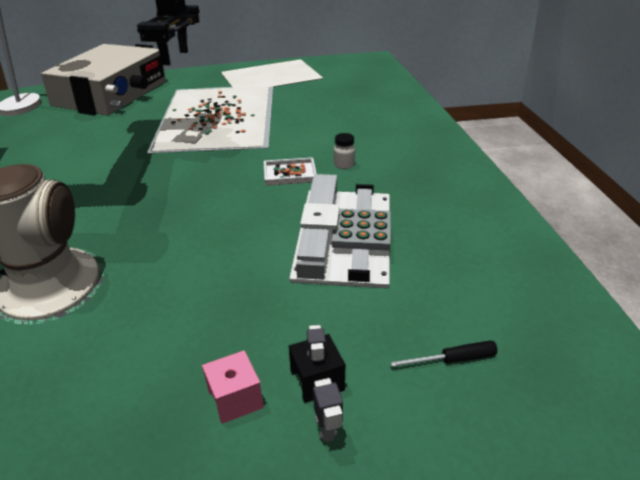

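The one in the black block at (192,240) is meant: its head and buttons are visibly smaller than the T at (146,248), and it sits in the black park as described. The board item at (58,260) has no buttons. The side view shows the lug hole at about (317,214) and the pin at (316,340). I'll move over the pin while working out rough yaws.

```bash
python3 - <<'E'
from h import *
im,d,T,K,D=grab('scene')
L=onplane(T,K,D,(182.8,237),.098);R=onplane(T,K,D,(199.7,236.4),.098)
print('btn',L,R,np.degrees(np.arctan2(*(R-L)[:2])))
for z,uv in ((.012,(285,315)),(.012,(428,329))): print(onplane(T,K,D,uv,z).round(4))
E
python3 -m jog '[{"rotation":[0,0,0],"travel":[0.65,-0.95,0],"jaw":0},{"rotation":[0,0,0],"travel":[0.65,-0.95,0],"jaw":0},{"rotation":[0,0,0],"travel":[0.65,-0.95,0],"jaw":0},{"rotation":[0,0,0],"travel":[0.65,-0.95,0],"jaw":0},{"rotation":[0,0,0],"travel":[0.65,-0.95,0],"jaw":0},{"rotation":[0,0,0],"travel":[0.65,-0.95,0],"jaw":0},{"rotation":[0,0,0],"travel":[0.65,-0.95,0],"jaw":0},{"rotation":[0,0,0],"travel":[0.65,-0.95,0],"jaw":0}]'
python3 -m jog '[{"rotation":[0,0,0],"travel":[0,-0.95,0],"jaw":0},{"rotation":[0,0,0],"travel":[0,-0.95,0],"jaw":0},{"rotation":[0,0,0],"travel":[0,-0.95,0],"jaw":0},{"rotation":[0,0,0],"travel":[0,-0.95,0],"jaw":0},{"rotation":[0,0,0],"travel":[0,-0.95,0],"jaw":0},{"rotation":[0,0,0],"travel":[0,-0.95,0],"jaw":0},{"rotation":[0,0,0],"travel":[0,-0.95,0],"jaw":0},{"rotation":[0,0,0],"travel":[0,-0.95,0],"jaw":0}]'
python3 -m jog '[{"rotation":[0,0,0],"travel":[0,-0.97,0],"jaw":0.25},{"rotation":[0,0,0],"travel":[0,-0.97,0],"jaw":0.25},{"rotation":[0,0,0],"travel":[0,-0.97,0],"jaw":0.25},{"rotation":[0,0,0],"travel":[0,-0.97,0],"jaw":0.25},{"rotation":[0,0,0],"travel":[0,-0.97,0],"jaw":0.25},{"rotation":[0,0,0],"travel":[0,-0.97,0],"jaw":0.25},{"rotation":[0,0,0],"travel":[0,-0.97,0],"jaw":0.25}]'
```

```text
btn [ 0.46617303 -0.33601517  0.098     ] [ 0.46942312 -0.30016983  0.098     ] 5.180821976702317
[ 0.6352 -0.1394  0.012 ]
[0.7126 0.1417 0.012 ]
clock: 1.05
tcp_pos: [0.4776, 0.2585, 0.2227]
orientation: [[0.903, -0.43, 0.0], [-0.43, -0.903, 0.0], [0.0, -0.0, -1.0]]
force: [0.4, 0.7, -0.1]
grip_width: 1.001
grip_force: 0.0
clock: 1.85
tcp_pos: [0.4766, -0.0453, 0.2227]
orientation: [[0.903, -0.43, 0.0], [-0.43, -0.903, 0.0], [0.0, -0.0, -1.0]]
force: [0.8, 0.3, -0.4]
grip_width: 0.999
grip_force: 0.0
clock: 2.55
tcp_pos: [0.4766, -0.317, 0.2225]
orientation: [[0.903, -0.43, 0.0], [-0.43, -0.903, 0.0], [0.0, -0.0, -1.0]]
force: [0.7, -0.4, -0.4]
grip_width: 0.753
grip_force: 0.0
```

```bash
python3 -m jog '[{"rotation":[0,0,7],"travel":[0,0,0],"jaw":0.25},{"rotation":[0,0,7],"travel":[0,0,0],"jaw":0.25},{"rotation":[0,0,6],"travel":[0,0,0],"jaw":0.25},{"rotation":[0,0,0],"travel":[0,0,0],"jaw":0.25}]'
python3 - <<'E'
from h import *
im,d,T,K,D=grab('wrist','pics/w1.png'); np.savez('pics/w1',im=im,d=d,T=T,K=K,D=D)
print(T.round(3).tolist())
E
```

```text
clock: 2.95
tcp_pos: [0.4767, -0.3156, 0.2224]
orientation: [[0.995, -0.096, -0.0], [-0.096, -0.995, 0.0], [-0.0, -0.0, -1.0]]
force: [1.0, -0.8, 0.6]
grip_width: 0.751
grip_force: 0.0
[[-0.096, 0.959, 0.267, 0.551], [-0.995, -0.093, -0.025, -0.323], [0.001, -0.268, 0.963, 0.384], [0.0, 0.0, 0.0, 1.0]]
```

View pics/w1.png

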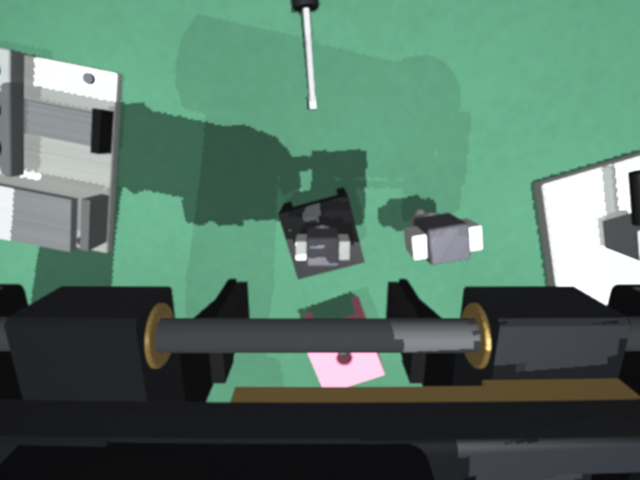

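The wrist view shows the pin in its black block with white buttons at (301,247) and (345,246). The larger T is at (447,238).

```bash
python3 - <<'E'
from h import *
z=np.load('pics/w1.npz'); im,d,T,K,D=[z[k] for k in ('im','d','T','K','D')]
roi=im[225:270,285:365].astype(int); dd=d[225:270,285:365]
P=np.array([[depthpt(T,K,D,(u,v),d) for u in range(285,365)] for v in range(225,270)])
m=((roi.min(2)>140)).astype(np.uint8)
n,l,s,c=cv2.connectedComponentsWithStats(m)
cs=[]
for i in range(1,n):
    if s[i,4]<25: continue
    q=P[l==i]; top=q[q[:,2]>np.percentile(q[:,2],90)-.003]
    uv=[np.mean(np.nonzero(l==i)[1][q[:,2]>np.percentile(q[:,2],90)-.003])+285, np.mean(np.nonzero(l==i)[0][q[:,2]>np.percentile(q[:,2],90)-.003])+225]
    print(s[i],c[i]+[285,225],'top',top.mean(0).round(4),len(top),'ray',onplane(T,K,D,uv,.098).round(4)); cs.append(top.mean(0))
q=P.reshape(-1,3); h=q[(q[:,2]>.0985)]; print('head',h.mean(0),len(h),h.min(0),h.max(0))
r=cv2.minAreaRect((h[:,:2]*1000).astype(np.float32)); print(r)
blk=((im.max(2)<70)&(d>0)); 
pk=np.array([depthpt(T,K,D,(u,v),d) for v in range(180,290) for u in range(265,375)]); t=pk[abs(pk[:,2]-.06)<.003]; t=t[abs(t[:,0]-.48)<.05]
print('park',cv2.minAreaRect((t[:,:2]*1000).astype(np.float32)))
E
```

```text
[ 10  16  12  20 236] [300.5 250.5] top [ 0.4663 -0.3023  0.0973] 208 ray [ 0.4665 -0.3023  0.098 ]
[ 54  16  11  19 206] [343.97572816 250.04368932] top [ 0.4638 -0.3365  0.1001] 206 ray [ 0.4632 -0.3366  0.098 ]
[ 24  33  19   7 100] [317.68 260.87] top [ 0.4572 -0.3149  0.1013] 100 ray [ 0.4561 -0.3148  0.098 ]
head [ 0.46652804 -0.31957577  0.10544697] 966 [ 0.45177242 -0.33953944  0.09850177] [ 0.5505054  -0.3004506   0.38385975]
((498.61419677734375, -328.5353698730469), (38.775455474853516, 96.84122467041016), 73.97502899169922)
park ((464.5307922363281, -319.5440673828125), (64.6526870727539, 64.156982421875), 9.9542236328125)
```

```bash
python3 -m jog '[{"rotation":[0,0,0],"travel":[-0.15,-0.05,-0.5],"jaw":0.34},{"rotation":[0,0,0],"travel":[-0.15,-0.05,-0.7],"jaw":0.34},{"rotation":[0,0,0],"travel":[0,0,-0.6],"jaw":0.34},{"rotation":[0,0,0],"travel":[0,0,0],"jaw":0.34}]'
python3 - <<'E'
from h import *
s=sense();im,d,T,K,D=grab('wrist','pics/w2.png')
for P in ((.4645,-.3195,.102),(.4645,-.3195,.06)): print(px(T,K,D,np.array(P)))
E
```

```text
clock: 3.4
tcp_pos: [0.4625, -0.3183, 0.1473]
orientation: [[0.995, -0.098, -0.007], [-0.098, -0.995, 0.003], [-0.007, -0.003, -1.0]]
force: [-0.0, 0.3, -0.3]
grip_width: 0.667
grip_force: 0.0
[317.86667749 266.17521313]
[317.85961515 245.92064092]
```

View pics/w2.png

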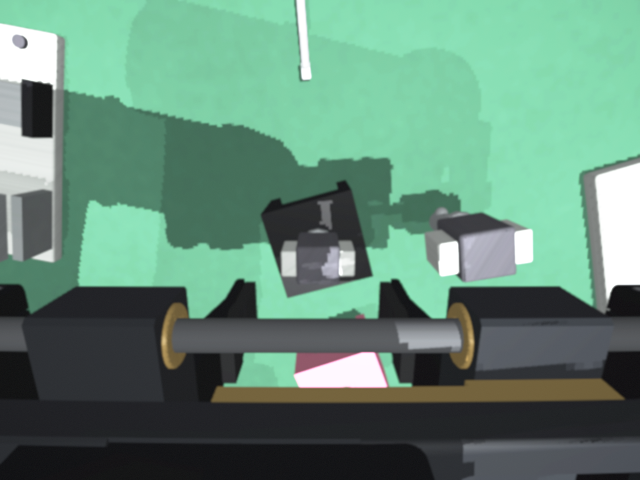

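The head is at (318,258), centred between the fingertips (about 240 and 395) and aligned with them. I'll descend and squeeze.

```bash
python3 -m jog '[{"rotation":[0,0,0],"travel":[0,0,-0.6],"jaw":0.34},{"rotation":[0,0,0],"travel":[0,0,-0.6],"jaw":0.34},{"rotation":[0,0,0],"travel":[0,0,-0.5],"jaw":0.34},{"rotation":[0,0,0],"travel":[0,0,-0.28],"jaw":0.34},{"rotation":[0,0,0],"travel":[0,0,0],"jaw":0.34}]'
python3 -m jog '[{"rotation":[0,0,0],"travel":[0,0,0],"jaw":0.5},{"rotation":[0,0,0],"travel":[0,0,0],"jaw":0.6},{"rotation":[0,0,0],"travel":[0,0,0],"jaw":0.7},{"rotation":[0,0,0],"travel":[0,0,0],"jaw":0.8},{"rotation":[0,0,0],"travel":[0,0,0],"jaw":0.8},{"rotation":[0,0,0],"travel":[0,0,0],"jaw":0.8},{"rotation":[0,0,0],"travel":[0,0,0],"jaw":0.8}]' 32
```

```text
clock: 3.95
tcp_pos: [0.4649, -0.3194, 0.0711]
orientation: [[0.995, -0.096, -0.001], [-0.096, -0.995, 0.0], [-0.001, -0.0, -1.0]]
force: [-0.2, -0.3, 0.2]
grip_width: 0.664
grip_force: 0.0
clock: 4.65
tcp_pos: [0.4659, -0.3196, 0.073]
orientation: [[0.995, -0.095, 0.002], [-0.095, -0.995, -0.001], [0.003, 0.001, -1.0]]
force: [-0.7, 2.5, 5.4]
grip_width: 0.403
grip_force: 32.0
```

```bash
python3 -m jog '[{"rotation":[0,0,0],"travel":[0,0,0.1],"jaw":0.8},{"rotation":[0,0,0],"travel":[0,0,0.1],"jaw":0.8},{"rotation":[0,0,0],"travel":[0,0,0.15],"jaw":0.8},{"rotation":[0,0,0],"travel":[0,0,0.25],"jaw":0.8},{"rotation":[0,0,0],"travel":[0,0,0.25],"jaw":0.8},{"rotation":[0,0,0],"travel":[0,0,0.3],"jaw":0.8},{"rotation":[0,0,0],"travel":[0,0,0.4],"jaw":0.8},{"rotation":[0,0,0],"travel":[0,0,0],"jaw":0.8}]'
```

```text
clock: 5.45
tcp_pos: [0.4659, -0.3204, 0.1365]
orientation: [[0.995, -0.095, 0.004], [-0.095, -0.995, -0.003], [0.004, 0.002, -1.0]]
force: [0.9, -0.6, -1.2]
grip_width: 0.402
grip_force: 32.0
```

```bash
cat > lug.py <<'E'
from h import *
def hole(n,seed,r=22):
    im,d,T,K,D=grab(n)
    u,v=seed; g=cv2.cvtColor(im,cv2.COLOR_RGB2GRAY)[v-r:v+r,u-r:u+r]
    pts=[]
    white=(g>150).astype(np.uint8)
    k,l,s,c=cv2.connectedComponentsWithStats(white); i=1+np.argmax(s[1:,4]); w=(l==i).astype(np.uint8)
    cn,h=cv2.findContours(w,cv2.RETR_CCOMP,cv2.CHAIN_APPROX_NONE)
    out=[cv2.contourArea(x) for x in cn]
    holes=[(cv2.contourArea(x),x.reshape(-1,2).mean(0)+[u-r,v-r]) for x,hh in zip(cn,h[0]) if hh[3]>=0]
    A,c=max(holes,key=lambda a:a[0]) if holes else (0,(0,0))
    yy,xx=np.nonzero(w); q=np.array([onplane(T,K,D,(a+u-r,b+v-r),.066)[:2] for a,b in zip(xx,yy)])*1000
    print(n,'hole',A,c,onplane(T,K,D,c,.066).round(4),'white rect',cv2.minAreaRect(q.astype(np.float32)))
    return im,d,T,K,D
E
python3 - <<'E'
from lug import *
im,*_=hole('scene',(353,254)); a=cv2.resize(im[235:335,275:445],None,fx=4,fy=4,interpolation=cv2.INTER_CUBIC)
im,d,T,K,D=hole('side',(318,214)); b=cv2.resize(im[160:290,260:400],None,fx=3,fy=3)
b2=cv2.resize(im[240:400,200:400],None,fx=2,fy=2)
c=np.zeros((800-10,720,3),np.uint8); c[:400,:680]=a; c[400:,:300]=b[:390,:300]; c[400:720,310:710]=b2[:320]; cv2.imwrite('pics/lug1.png',cv2.resize(c,(546,600))[:,:,::-1])
p=np.array(sense()['tcp_pos']); print(px(T,K,D,p-[0,0,.049]),px(T,K,D,p-[0,0,.013]))
E
```

```text
scene hole 23.0 [353.5  252.25] [0.5311 0.022  0.066 ] white rect ((535.70703125, 18.373634338378906), (96.13270568847656, 71.77350616455078), 73.24600982666016)
side hole 0 (0, 0) [-0.8721  2.6161  0.066 ] white rect ((558.4755249023438, -38.45791244506836), (6.351337909698486, 1.5882161855697632), 46.87083435058594)
[317.15524264 342.95125164] [316.71171121 325.17666599]
```

View pics/lug1.png

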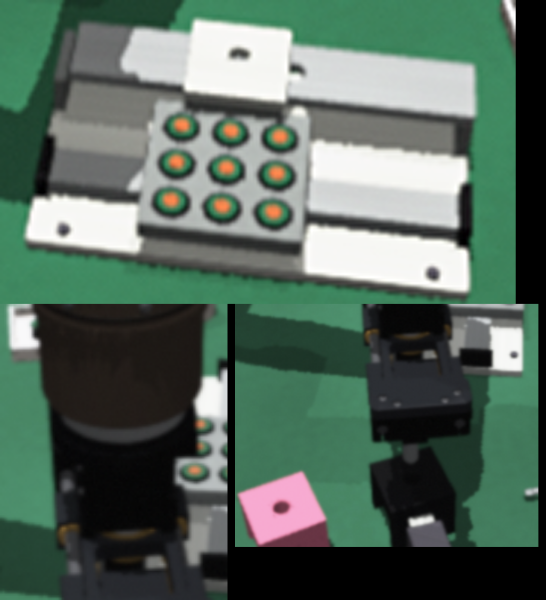

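The pin hangs in the gripper (side view, shank visible under the fingers). The lug hole is at (353.5,252) in the scene, which gives (0.531,0.022), and a dark spot lies on the bar just past the lug. I'll move close for a wrist look.

```bash
python3 -m jog '[{"rotation":[0,0,0],"travel":[0,0.6,0.5],"jaw":0.8},{"rotation":[0,0,-5],"travel":[0.1,0.95,0],"jaw":0.8},{"rotation":[0,0,-5],"travel":[0.1,0.95,0],"jaw":0.8},{"rotation":[0,0,0],"travel":[0.1,0.95,0],"jaw":0.8},{"rotation":[0,0,0],"travel":[0.1,0.95,0],"jaw":0.8},{"rotation":[0,0,0],"travel":[0.1,0.95,0],"jaw":0.8},{"rotation":[0,0,0],"travel":[0.1,0.95,0],"jaw":0.8},{"rotation":[0,0,0],"travel":[0,0.95,0],"jaw":0.8}]'
python3 -m jog '[{"rotation":[0,0,0],"travel":[0,0.7,0],"jaw":0.8},{"rotation":[0,0,0],"travel":[0,0.6,0],"jaw":0.8},{"rotation":[0,0,0],"travel":[0,0,0],"jaw":0.8},{"rotation":[0,0,0],"travel":[0,0,0],"jaw":0.8}]'
python3 - <<'E'
from h import *
im,d,T,K,D=grab('wrist','pics/w3.png'); np.savez('pics/w3',im=im,d=d,T=T,K=K,D=D)
print(px(T,K,D,np.array([.531,.022,.066])))
z=grab('scene'); print('barhole?',onplane(*z[2:],(373.3,257.4),.055))
E
```

```text
clock: 6.35
tcp_pos: [0.4883, -0.0281, 0.1526]
orientation: [[0.964, -0.267, -0.002], [-0.267, -0.964, -0.001], [-0.002, 0.001, -1.0]]
force: [0.2, 0.1, -2.0]
grip_width: 0.398
grip_force: 32.0
clock: 6.75
tcp_pos: [0.4882, 0.0225, 0.1527]
orientation: [[0.964, -0.266, -0.002], [-0.266, -0.964, -0.001], [-0.002, 0.001, -1.0]]
force: [0.3, -0.4, -1.6]
grip_width: 0.394
grip_force: 32.0
[299.7178777  190.30449754]
barhole? [0.54210838 0.06423208 0.055     ]
```

View pics/w3.png

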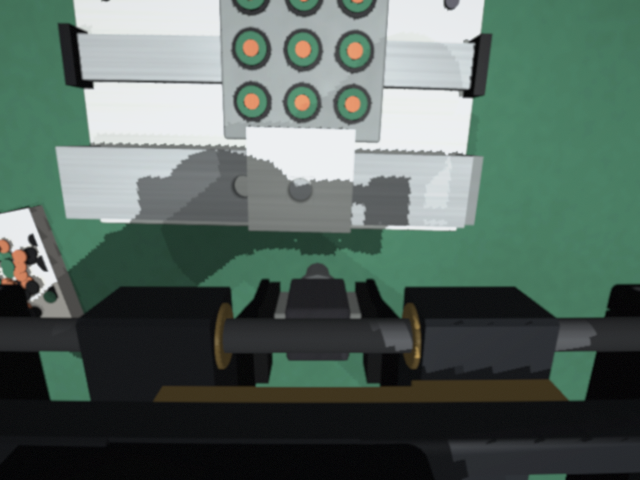

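The wrist view shows the lug hole at (300,188), 2 px from the projection of my estimate. The bar's hole peeks out beside the lug at (241,186), and the pin tip is at (318,268). I'll refine these.

```bash
python3 - <<'E'
from h import *
z=np.load('pics/w3.npz'); im,d,T,K,D=[z[k] for k in ('im','d','T','K','D')]
g=cv2.cvtColor(im,cv2.COLOR_RGB2GRAY)
print(g[188,280:322:3],g[172:204:2,300])
def blob(x0,x1,y0,y1,th):
    m=(g[y0:y1,x0:x1]<th).astype(np.uint8); n,l,s,c=cv2.connectedComponentsWithStats(m)
    for i in range(1,n):
        if 30<s[i,4]<900: print(s[i],c[i]+[x0,y0])
for th in (75,85,95): print(th); blob(282,320,174,206,th)
def edge(u,y0,y1):
    col=g[y0:y1,u].astype(float); return y0+np.argmax(abs(np.diff(col)))+.5
A=onplane(T,K,D,(60,218),.055);B=onplane(T,K,D,(478,226),.055)
print('bar edge dir',np.degrees(np.arctan2((A-B)[0],(A-B)[1])),'gap')
print('lug ray',onplane(T,K,D,(300,188),.066),'bar hole left edge',onplane(T,K,D,(233,186),.055))
t=np.array([.4882,.0225,.1527])
for h in (.049,.042): print(px(T,K,D,t-[0,0,h]))
print(g[262:290:2,318], g[272,300:338:2])
cv2.imwrite('pics/c3.png',cv2.resize(im[170:290,220:345],None,fx=4.8,fy=4.8,interpolation=cv2.INTER_CUBIC)[:,:,::-1])
E
```

```text
[128 128 121  91  99  98  98  98  98  98  99 121 128 129] [239 239 232 190 196 200 189 118  98  98  98  96  97  95  86 105]
75
85
95
[ 6 13 23 15 88] [297.65909091 196.73863636]
bar edge dir 16.607971252521597 gap
lug ray [0.53242145 0.02139339 0.066     ] bar hole left edge [0.54496465 0.06664312 0.055     ]
[316.12099162 267.97876815]
[316.11420707 272.01463266]
[90 61 58 59 59 60 72 95 70 31 29 31 31 31] [103 103 101  74  57  58  59  59  60  60  60  60  59  57  73 102 107 106
 105]
```

View pics/c3.png

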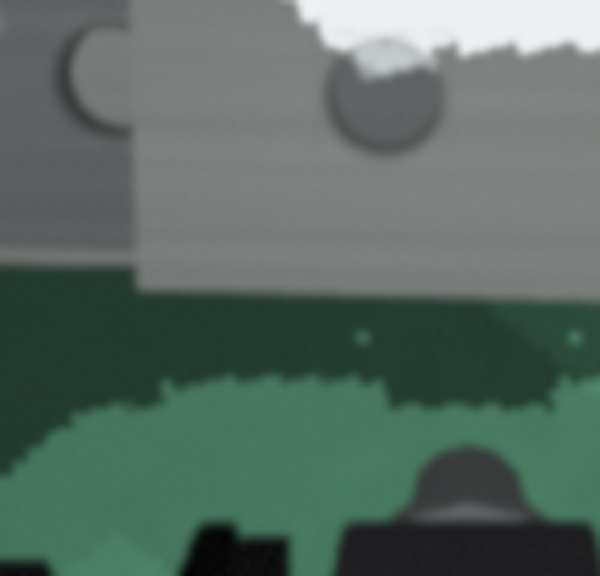

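Hole centre from the crop is (300.4,190.2), i.e. (0.5312,0.0213). The bar's hole is about 39 mm further along (+y, direction about 16.6°), and the pin sits about 1 mm to the -y side. I'll go over the hole and lower.

```bash
python3 -m jog '[{"rotation":[0,0,0],"travel":[0.4,0,0],"jaw":0.8},{"rotation":[0,0,0],"travel":[0.4,0,-0.2],"jaw":0.8},{"rotation":[0,0,-1],"travel":[0.28,0,-0.3],"jaw":0.8},{"rotation":[0,0,0],"travel":[0,0,-0.3],"jaw":0.8},{"rotation":[0,0,0],"travel":[0,0,0],"jaw":0.8},{"rotation":[0,0,0],"travel":[0,0,0],"jaw":0.8}]'
python3 -m jog '[{"rotation":[0,0,0],"travel":[0,0,-0.05],"jaw":0.8},{"rotation":[0,0,0],"travel":[0,0,-0.05],"jaw":0.8},{"rotation":[0,0,0],"travel":[0,0,-0.05],"jaw":0.8},{"rotation":[0,0,0],"travel":[0,0,0],"jaw":0.8}]'
```

```text
clock: 7.45
tcp_pos: [0.5312, 0.0219, 0.121]
orientation: [[0.959, -0.284, -0.002], [-0.284, -0.959, -0.001], [-0.001, 0.001, -1.0]]
force: [0.6, -0.1, -1.7]
grip_width: 0.401
grip_force: 32.0
clock: 7.85
tcp_pos: [0.5318, 0.0226, 0.1153]
orientation: [[0.959, -0.284, -0.0], [-0.284, -0.959, 0.0], [-0.0, 0.0, -1.0]]
force: [0.2, -0.4, -1.4]
grip_width: 0.402
grip_force: 32.0
```

```bash
python3 -m jog '[{"rotation":[0,0,0],"travel":[0,0,-0.05],"jaw":0.8},{"rotation":[0,0,0],"travel":[0,0,-0.05],"jaw":0.8},{"rotation":[0,0,0],"travel":[0,0,0],"jaw":0.8}]'
python3 -m jog '[{"rotation":[0,0,0],"travel":[0,0,-0.05],"jaw":0.8},{"rotation":[0,0,0],"travel":[0,0,-0.05],"jaw":0.8},{"rotation":[0,0,0],"travel":[0,0,0],"jaw":0.8}]'
```

```text
clock: 8.15
tcp_pos: [0.5318, 0.0226, 0.111]
orientation: [[0.959, -0.284, -0.001], [-0.284, -0.959, -0.0], [-0.001, 0.0, -1.0]]
force: [0.7, -0.2, -1.5]
grip_width: 0.398
grip_force: 32.0
clock: 8.45
tcp_pos: [0.5321, 0.0226, 0.107]
orientation: [[0.959, -0.284, -0.0], [-0.284, -0.959, -0.0], [-0.0, 0.0, -1.0]]
force: [-0.6, 0.3, -1.3]
grip_width: 0.401
grip_force: 32.0
```

```bash
python3 -m jog '[{"rotation":[0,0,0],"travel":[0,0,-0.03],"jaw":0.8},{"rotation":[0,0,0],"travel":[0,0,-0.03],"jaw":0.8},{"rotation":[0,0,0],"travel":[0,0,0],"jaw":0.8}]'
python3 -m jog '[{"rotation":[0,0,0],"travel":[0,0,-0.025],"jaw":0.8},{"rotation":[0,0,0],"travel":[0,0,0],"jaw":0.8}]'
```

```text
clock: 8.75
tcp_pos: [0.5321, 0.0226, 0.1048]
orientation: [[0.959, -0.284, -0.0], [-0.284, -0.959, -0.0], [-0.0, 0.0, -1.0]]
force: [-0.5, -0.3, -1.8]
grip_width: 0.398
grip_force: 32.0
clock: 8.95
tcp_pos: [0.5322, 0.0226, 0.104]
orientation: [[0.959, -0.284, 0.0], [-0.284, -0.959, -0.0], [0.0, -0.0, -1.0]]
force: [0.5, 0.2, -0.7]
grip_width: 0.4
grip_force: 32.0
```

```bash
python3 -m jog '[{"rotation":[0,0,0],"travel":[0,0,-0.025],"jaw":0.8},{"rotation":[0,0,0],"travel":[0,0,0],"jaw":0.8}]'
python3 -m jog '[{"rotation":[0,0,0],"travel":[0,0,-0.025],"jaw":0.8},{"rotation":[0,0,0],"travel":[0,0,0],"jaw":0.8}]'
```

```text
clock: 9.15
tcp_pos: [0.5324, 0.0226, 0.1039]
orientation: [[0.959, -0.283, 0.001], [-0.283, -0.959, -0.0], [0.001, -0.0, -1.0]]
force: [-1.9, -0.6, 4.6]
grip_width: 0.398
grip_force: 32.0
clock: 9.35
tcp_pos: [0.5327, 0.0225, 0.1037]
orientation: [[0.959, -0.283, 0.001], [-0.283, -0.959, -0.0], [0.002, -0.0, -1.0]]
force: [-3.1, 0.5, 9.7]
grip_width: 0.399
grip_force: 32.0
```

Contact with the bar is at TCP z 0.104, tip at 0.055 as expected. Stiffness is about 5 N/mm. I'll slide with light pressure.

```bash
python3 -m jog '[{"rotation":[0,0,0],"travel":[0,0,0.012],"jaw":0.8},{"rotation":[0,0,0],"travel":[0.014,0.048,0],"jaw":0.8},{"rotation":[0,0,0],"travel":[0.014,0.048,0],"jaw":0.8},{"rotation":[0,0,0],"travel":[0.029,0.096,0],"jaw":0.8},{"rotation":[0,0,0],"travel":[0.029,0.096,0],"jaw":0.8},{"rotation":[0,0,0],"travel":[0,0,0],"jaw":0.8}]'
```

```text
clock: 9.95
tcp_pos: [0.5352, 0.0323, 0.1038]
orientation: [[0.959, -0.283, -0.001], [-0.283, -0.959, -0.004], [-0.0, 0.004, -1.0]]
force: [-1.8, -5.7, 8.3]
grip_width: 0.399
grip_force: 32.0
```

```bash
python3 -m jog '[{"rotation":[0,0,0],"travel":[0.029,0.096,0],"jaw":0.8},{"rotation":[0,0,0],"travel":[0.029,0.096,0],"jaw":0.8},{"rotation":[0,0,0],"travel":[0.029,0.096,0],"jaw":0.8},{"rotation":[0,0,0],"travel":[0.029,0.096,0],"jaw":0.8},{"rotation":[0,0,0],"travel":[0,0,0],"jaw":0.8}]'
```

```text
clock: 10.45
tcp_pos: [0.5398, 0.0475, 0.1038]
orientation: [[0.959, -0.283, -0.002], [-0.283, -0.959, -0.004], [-0.0, 0.004, -1.0]]
force: [-2.1, -6.0, 7.9]
grip_width: 0.399
grip_force: 32.0
```

```bash
python3 -m jog '[{"rotation":[0,0,0],"travel":[0.014,0.048,0],"jaw":0.8},{"rotation":[0,0,0],"travel":[0.014,0.048,0],"jaw":0.8},{"rotation":[0,0,0],"travel":[0.014,0.048,0],"jaw":0.8},{"rotation":[0,0,0],"travel":[0,0,0],"jaw":0.8}]'
python3 -m jog '[{"rotation":[0,0,0],"travel":[0.014,0.048,0],"jaw":0.8},{"rotation":[0,0,0],"travel":[0,0,0],"jaw":0.8}]'
python3 -m jog '[{"rotation":[0,0,0],"travel":[0.014,0.048,0],"jaw":0.8},{"rotation":[0,0,0],"travel":[0,0,0],"jaw":0.8}]'
```

```text
clock: 10.85
tcp_pos: [0.5414, 0.053, 0.1037]
orientation: [[0.959, -0.283, -0.002], [-0.283, -0.959, -0.004], [-0.0, 0.004, -1.0]]
force: [-0.9, -6.9, 6.7]
grip_width: 0.4
grip_force: 32.0
clock: 11.05
tcp_pos: [0.5421, 0.0553, 0.1036]
orientation: [[0.959, -0.283, -0.001], [-0.283, -0.959, -0.003], [-0.0, 0.004, -1.0]]
force: [-2.3, -5.5, 6.9]
grip_width: 0.402
grip_force: 32.0
clock: 11.25
tcp_pos: [0.543, 0.0584, 0.1026]
orientation: [[0.959, -0.284, 0.0], [-0.284, -0.959, -0.001], [0.0, 0.001, -1.0]]
force: [0.6, -2.5, -0.1]
grip_width: 0.4
grip_force: 32.0
```

The pin dropped at y=0.058. Now I'll push down gently in small steps.

```bash
python3 -m jog '[{"rotation":[0,0,0],"travel":[0,0,-0.025],"jaw":0.8},{"rotation":[0,0,0],"travel":[0,0,-0.025],"jaw":0.8},{"rotation":[0,0,0],"travel":[0,0,0],"jaw":0.8}]'
```

```text
clock: 11.55
tcp_pos: [0.5432, 0.0591, 0.1003]
orientation: [[0.959, -0.284, 0.0], [-0.284, -0.959, 0.0], [0.0, -0.0, -1.0]]
force: [1.4, -2.3, -0.8]
grip_width: 0.394
grip_force: 32.0
```

```bash
python3 -m jog '[{"rotation":[0,0,0],"travel":[0.004,0.012,-0.025],"jaw":0.8},{"rotation":[0,0,0],"travel":[0,0,-0.025],"jaw":0.8},{"rotation":[0,0,0],"travel":[0,0,0],"jaw":0.8}]'
python3 -m jog '[{"rotation":[0,0,0],"travel":[0,0,-0.025],"jaw":0.8},{"rotation":[0,0,0],"travel":[0,0,-0.025],"jaw":0.8},{"rotation":[0,0,0],"travel":[0,0,0],"jaw":0.8}]'
```

```text
clock: 11.85
tcp_pos: [0.5435, 0.06, 0.0984]
orientation: [[0.959, -0.284, 0.001], [-0.284, -0.959, 0.001], [0.001, -0.001, -1.0]]
force: [1.0, -0.5, -0.8]
grip_width: 0.399
grip_force: 32.0
clock: 12.15
tcp_pos: [0.5436, 0.06, 0.0965]
orientation: [[0.959, -0.284, 0.001], [-0.284, -0.959, 0.001], [0.001, -0.001, -1.0]]
force: [1.6, 0.4, 0.4]
grip_width: 0.4
grip_force: 32.0
```

```bash
python3 -m jog '[{"rotation":[0,0,0],"travel":[0,0,-0.05],"jaw":0.8},{"rotation":[0,0,0],"travel":[0,0,-0.05],"jaw":0.8},{"rotation":[0,0,0],"travel":[0,0,-0.05],"jaw":0.8},{"rotation":[0,0,0],"travel":[0,0,0],"jaw":0.8}]'
python3 -m jog '[{"rotation":[0,0,0],"travel":[0,0,-0.05],"jaw":0.8},{"rotation":[0,0,0],"travel":[0,0,-0.05],"jaw":0.8},{"rotation":[0,0,0],"travel":[0,0,-0.05],"jaw":0.8},{"rotation":[0,0,0],"travel":[0,0,0],"jaw":0.8}]'
```

```text
clock: 12.55
tcp_pos: [0.5436, 0.0599, 0.0903]
orientation: [[0.959, -0.284, 0.001], [-0.284, -0.959, 0.001], [0.001, -0.001, -1.0]]
force: [2.1, 1.7, 0.0]
grip_width: 0.4
grip_force: 32.0
clock: 12.95
tcp_pos: [0.5436, 0.0599, 0.0843]
orientation: [[0.959, -0.284, 0.001], [-0.284, -0.959, 0.001], [0.001, -0.001, -1.0]]
force: [2.2, 3.5, 0.9]
grip_width: 0.399
grip_force: 32.0
```

```bash
python3 -m jog '[{"rotation":[0,0,0],"travel":[0,0,-0.04],"jaw":0.8},{"rotation":[0,0,0],"travel":[0,0,-0.04],"jaw":0.8},{"rotation":[0,0,0],"travel":[0,0,-0.03],"jaw":0.8},{"rotation":[0,0,0],"travel":[0,0,0],"jaw":0.8}]'
python3 -m jog '[{"rotation":[0,0,0],"travel":[0,0,-0.025],"jaw":0.8},{"rotation":[0,0,0],"travel":[0,0,-0.025],"jaw":0.8},{"rotation":[0,0,0],"travel":[0,0,0],"jaw":0.8}]'
```

```text
clock: 13.35
tcp_pos: [0.5437, 0.0599, 0.08]
orientation: [[0.959, -0.284, 0.001], [-0.284, -0.959, 0.001], [0.001, -0.001, -1.0]]
force: [2.9, 4.4, 0.6]
grip_width: 0.4
grip_force: 32.0
clock: 13.65
tcp_pos: [0.5438, 0.0599, 0.0789]
orientation: [[0.959, -0.283, 0.002], [-0.283, -0.959, 0.0], [0.001, -0.001, -1.0]]
force: [1.4, 4.8, 7.2]
grip_width: 0.4
grip_force: 32.0
```

```bash
python3 -m jog '[{"rotation":[0,0,0],"travel":[0.006,0.018,-0.02],"jaw":0.8},{"rotation":[0,0,0],"travel":[0,0,-0.03],"jaw":0.8},{"rotation":[0,0,0],"travel":[0,0,0],"jaw":0.8}]'
```

```text
clock: 13.95
tcp_pos: [0.5439, 0.0601, 0.0788]
orientation: [[0.959, -0.282, 0.001], [-0.282, -0.959, -0.001], [0.002, 0.0, -1.0]]
force: [-2.2, 2.5, 17.6]
grip_width: 0.4
grip_force: 32.0
```

The collar is down at z≈0.066 with 17 N. Now let go and rise.

```bash
python3 -m jog '[{"rotation":[0,0,0],"travel":[0,0,0.03],"jaw":0.8},{"rotation":[0,0,0],"travel":[0,0,0],"jaw":0.5},{"rotation":[0,0,0],"travel":[0,0,0],"jaw":0.35},{"rotation":[0,0,0],"travel":[0,0,0],"jaw":0.3},{"rotation":[0,0,0],"travel":[0,0,0],"jaw":0.3},{"rotation":[0,0,0],"travel":[0,0,0],"jaw":0.3}]'
python3 -m jog '[{"rotation":[0,0,0],"travel":[0,0,0.2],"jaw":0.3},{"rotation":[0,0,0],"travel":[0,0,0.5],"jaw":0.3},{"rotation":[0,0,0],"travel":[0,0,0.8],"jaw":0.3},{"rotation":[0,0,0],"travel":[0,0,0.8],"jaw":0.3},{"rotation":[0,0,0],"travel":[-0.4,0,0.6],"jaw":0.3},{"rotation":[0,0,0],"travel":[-0.6,0,0],"jaw":0.3},{"rotation":[0,0,0],"travel":[-0.6,0,0],"jaw":0.3},{"rotation":[0,0,0],"travel":[0,0,0],"jaw":0.3}]'
python3 - <<'E'
from h import *
im,d,T,K,D=grab('wrist')
c=px(T,K,D,np.array([.5436,.0600,.066])).astype(int); print(c)
m=((im.min(2)>0))
y0,x0=max(c[1]-75,0),max(c[0]-100,0)
cv2.imwrite('pics/fin.png',cv2.resize(im[y0:y0+150,x0:x0+200],None,fx=3.8,fy=3.8,interpolation=cv2.INTER_CUBIC)[:,:,::-1])
P=np.array([depthpt(T,K,D,(u,v),d) for v in range(max(0,c[1]-45),c[1]+45) for u in range(c[0]-45,c[0]+45) if d[v,u]>0])
h=P[(abs(P[:,0]-.5436)<.03)&(abs(P[:,1]-.06)<.03)]; print(np.percentile(h[:,2],[10,50,90,98]).round(4))
E
```

```text
clock: 14.55
tcp_pos: [0.5416, 0.0593, 0.076]
orientation: [[0.959, -0.284, -0.004], [-0.284, -0.959, -0.002], [-0.004, 0.003, -1.0]]
force: [0.7, 0.9, -0.4]
grip_width: 0.686
grip_force: 0.0
clock: 15.35
tcp_pos: [0.4765, 0.0596, 0.1938]
orientation: [[0.959, -0.283, -0.001], [-0.283, -0.959, 0.0], [-0.001, 0.0, -1.0]]
force: [0.9, -0.5, 0.2]
grip_width: 0.7
grip_force: 0.0
[290 152]
[0.0646 0.0659 0.1074 0.1082]
```

View pics/fin.png

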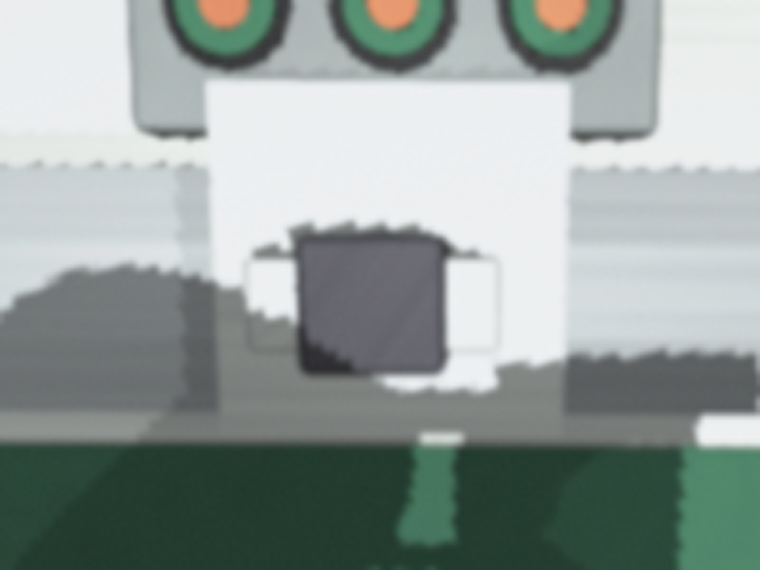

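The pin stands upright in the lug with its head top at 0.108 (0.066 + 0.042, so fully home). The buttons are out to about 44 mm overall (crop 247 to 498 against a 26 mm head of 145 px). Handing in.

```bash
python3 -c "from rig import *; print(hand_in())"
```

```text
the job is handed in; nothing more can be done
None
```

The pin is fully home through the carriage lug and into the bar's hole, with its buttons out, so the balls should be locked. The highest push I read was about 18 N, the arm is clear of everything, and I handed the job in at about 15.4 s.

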